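Sweep the matchboxes into the counter drawer and shut it

ROBOT

A 6-joint arm with a two-finger parallel gripper is mounted at the origin on the work surface. World frame = base frame: x ahead of the robot, y to its left, z up, the work surface at z = 0. Lengths are in m, angles in rad, forces in N, time in s.
With the tool pointing down it reaches from about 0.425 to 0.95 m from the base axis. Payload 3.5 kg.
Tool frame: the origin (TCP) lies midway between the tips of the shut fingers; the grasp point (between the pads) lies ctrl.hold_point_z behind it (ctrl.hold_point_z is the distance from the TCP to the grasp point, in m); z points along the fingers, x is the direction in which the jaws open and shut, and the axes are right-handed (so a half turn about z gives the same grasp; the last joint's range is limited). The gripper opens to 85 mm and grips with 20 to 120 N. Pads are 22 mm wide; open, the fingers measure 114 mm over their backs; the gripper's body (76 mm by 85 mm) begins 54 mm behind the grasp point. The pads swing forward as they close: fully open they stand 13 mm farther back than shut.
Start: joints at [-1.497, 0.286, 1.577, -0, 1.279, -0.15], TCP at [0.15, -0.658, 0.231] pointing down, gripper open.
Joint ranges: [-2.77, 2.77], [-0.9, 2.22], [0.21, 2.48], [-1.53, 4.67], [0.24, 2.81], [-2.84, 2.84]. Speed limits (rad/s): [2.79, 2.79, 3.14, 3.14, 3.14, 3.14].

INTERFACE

Orientations are given as a unit quaternion [x, y, z, w].
In Python, from plant import ctrl gives the robot as it stands.
- The arm moves only by the tool step_arm, never from a script. Its arguments are lists of equal length, an entry for each row: "gripper": the gripper's target within -1 to 1 (shut at 1, half-way at 0, fully open at -1); "linear": the shift along the tool's x, y, z in m, a list of three; "delta_rot": the turn, a rotation vector about the tool's x, y, z in degrees, a list of three. A call has 1 to 20 rows; each row is the pose to reach, as a shift and turn from the pose commanded when the call began, along the tool's axes at that moment; what a row does not reach only later rows make up. A row lasts 1/8 s, in which the tool goes at most 62.5 mm and 10.7 degrees, less where a joint would pass 70% of its speed; a pose out of reach is approached as far as the arm can. A call with a gripper value outside its range is refused whole. The fingers move at their own pace and stop on an object; "grip_force" is the grip in N (left out, the last holds). Time passes only in rows, so rows that repeat a pose let the fingers close. It gives the time, the measured TCP pose, the force and the opening at its end, in the units of the state.
- ctrl.get_state(): the state, without advancing time (a new reading comes with each control period).
- ctrl.read_camera(name): name is "scene" or "top"; returns a dict with "frame" (400x640x3 uint8, red, green, blue), "fx", "fy", "cx", "cy" (pixels), "view" (4x4, takes a point from world to camera coordinates). Camera axes: x right, y down, z forward; pixel columns grow to the right and rows downward; lengths in m; the calibration is good to about 2 mm. A picture is of the moment at which its call begins. There is no depth.
- ctrl.sign_off(): hands the job in, once; it reports no verdict.
The state is a dict: "time": time; "qpos": joint angles; "dq": joint speeds; "joint_efforts": joint torques, N m; "eef_pos": TCP position; "tcp_rot": TCP orientation; "contact_force": force on the tool from outside, world axes, zero at the start; "wrist_torque": the same for the moment, N m; "opening": opening from 0.0 (shut) to 1.0 (fully open).
Only numpy, scipy, OpenCV 4.12 (cv2) and the standard library are available. Lean on these libraries where they do the work, as an engineer would, in place of code of your own. Each camera call takes 0.05 s, during which the arm holds its last target. There are 200 camera calls.

TASK

Sweep the three loose matchboxes across the counter top and over its front edge into the open drawer below, sliding them with your fingers without picking up or squeezing any of them, then push the drawer fully shut. Leave everything else on the counter where it stands.

Things in the scene. Friction and masses are not known exactly. Their poses are not given: they have to be found in the camera images.
- unit: Cream wooden counter-top drawer unit, fixed; its white top (the deck) is 115 above the table, 620 wide, 420 deep. Origin at table level below the deck's front edge, at the middle of the open drawer's width; x runs from that edge to the back of the deck (x 0 to 420), z up; deck y +190 to -430. A second drawer (y below -185) stays shut. Fixed on it beyond y = -225: card terminal, calculator, two sweets tubs up to 124 high. Sizes in mm.
- deck_edge (a point): Point on the deck's front edge, on its top surface, at the middle of the open drawer; axes as unit (x away from the drawer's opening).
- drawer (a joint): How far the drawer is pulled out, m: 0 fully shut, 0.17 the stop; it starts 0.12 to 0.15 out. It slides along the unit's x axis, outwards to -x, with about 2 N friction, and stays where it is left.
- drawer_in (a point): Middle of the drawer's inner floor; moves with the drawer, axes as unit. The floor is 26 above the table (89 below the deck). Inside, the drawer is 324 wide (y) and 290 long (x); side walls 8 thick, tops 78 above the table. Only the part in front of the deck edge is open above.
- drawer_front (a point): Point on the outer face of the drawer's front panel (facing -x of the unit), on its middle line, 85 above the table; moves with it. Panel 372 wide, 18 thick, from 18 to 106 above the table; shut, its outer face is 19 in front of the deck edge. A steel cup pull 85 wide bulges 16 out at the middle, 31 to 61 above the table; the face above and beside it is plain.
- match_a: One of three identical matchboxes lying flat on the deck: plain brown card sleeve with dark striking strips on the two long sides and pale tray ends, 36 (its x) by 53 (its y) by 16 high, about 14 g. Origin at the centre of its underside. Its long sides start roughly parallel to the deck's front edge (within about 26 degrees).
- match_b: One of three identical matchboxes lying flat on the deck: plain brown card sleeve with dark striking strips on the two long sides and pale tray ends, 36 (its x) by 53 (its y) by 16 high, about 14 g. Origin at the centre of its underside. Its long sides start roughly parallel to the deck's front edge (within about 26 degrees).
- match_c: One of three identical matchboxes lying flat on the deck: plain brown card sleeve with dark striking strips on the two long sides and pale tray ends, 36 (its x) by 53 (its y) by 16 high, about 14 g. Origin at the centre of its underside. Its long sides start roughly parallel to the deck's front edge (within about 26 degrees).
- tin: Small round metal mint tin, 45 diameter, 22 high (mm), loose on the deck. Origin at the centre of its underside. Not part of the job: must stay where it stands.
- stamp: Wooden hand stamp with a turned knob, base 32 x 46, 57 high (mm), loose on the deck. Origin at the centre of its underside. Not part of the job: must stay where it stands.
- bell: Domed steel counter bell, 80 diameter, 50 high (mm), loose on the deck. Origin at the centre of its underside. Not part of the job: must stay where it stands.
- stapler: Black desk stapler, 130 long, 36 wide, 50 high (mm), loose on the deck. Origin at the centre of its underside. Not part of the job: must stay where it stands.
- tape: Roll of sticky tape lying flat, 68 outside diameter, 19 high (mm), loose on the deck. Origin at the centre of its underside. Not part of the job: must stay where it stands.
Not all that is in view belongs to the job. What is shaped like the match_b but blue or purple is not meant. Leave any purple look-alike of the match_c alone.

How it is judged:
By the outcome, as a careful person would: the job done as asked, in the order asked, and still so for the second after the job is handed in, with the robot touching nothing.
It also fails if it takes over 64 s, if anything falls off the work surface, if the arm or the gripper's body presses on something with over 40 N, if the wrist force passes 120 N, or if a joint passes its speed limit or range.

## Working session

There is one attempt and no reset: what is moved stays moved. The work goes in short steps, Python scripts to look and compute and a tool call to move; the robot and the scene stay as the last step left them, time stands still between calls to the robot, and variables do not carry over. Pictures are saved under pics/ and viewed, on a budget of 10 in all, crops included, one or two more only if the job needs it, and the job is handed in when it is done.

Besides the shell and the picture viewer there is one more tool, called after ">>>" as name(argument=value, ...), one argument or row to a line, values as JSON. step_arm: Moves the arm, as the interface text tells. Its arguments: {"type":"object","properties":{"gripper":{"type":"array"},"linear":{"type":"array"},"delta_rot":{"type":"array"},"grip_force":{"type":"number"}},"required":["gripper","linear","delta_rot"]}

```bash
mkdir -p pics; ls; python3 - <<'E'
from plant import ctrl
import cv2,numpy as np
s=ctrl.get_state(); print({k:np.round(v,3) for k,v in s.items()}, ctrl.hold_point_z)
for n in("top","scene"):
    c=ctrl.read_camera(n); cv2.imwrite(f"pics/{n}0.png",c["frame"][:,:,::-1]); np.savez(f"{n}0.npz",**c)
    print(n,c["fx"],c["fy"],c["cx"],c["cy"],np.round(c["view"],4).tolist())
E
```

```text
pics
{'time': np.float64(0.0), 'qpos': array([-1.497,  0.287,  1.578, -0.   ,  1.279, -0.15 ]), 'dq': array([-0.001,  0.001,  0.002, -0.002,  0.001, -0.002]), 'joint_efforts': array([-0.0000e+00, -4.0598e+01, -2.9263e+01, -0.0000e+00,  6.0000e-03,
       -0.0000e+00]), 'eef_pos': array([ 0.15 , -0.657,  0.23 ]), 'tcp_rot': array([ 0.782, -0.624, -0.001, -0.001]), 'contact_force': array([-0.773,  0.994,  0.106]), 'wrist_torque': array([0.052, 0.021, 0.039]), 'opening': np.float64(0.999)} 0.0187
top 367.02080957489846 367.02080957489846 315.9541807653995 195.78802420890548 [[-0.0209, -0.9998, 0.0037, 0.0829], [-0.997, 0.0205, -0.0753, 0.5583], [0.0752, -0.0053, -0.9972, 0.9715], [0.0, 0.0, 0.0, 1.0]]
scene 474.8968611206468 474.8968611206468 316.80455836619166 200.5235813427277 [[0.8818, 0.4715, -0.0053, -0.5268], [0.3497, -0.6614, -0.6635, -0.0865], [-0.3164, 0.5832, -0.7482, 1.2176], [0.0, 0.0, 0.0, 1.0]]
```

View pics/top0.png

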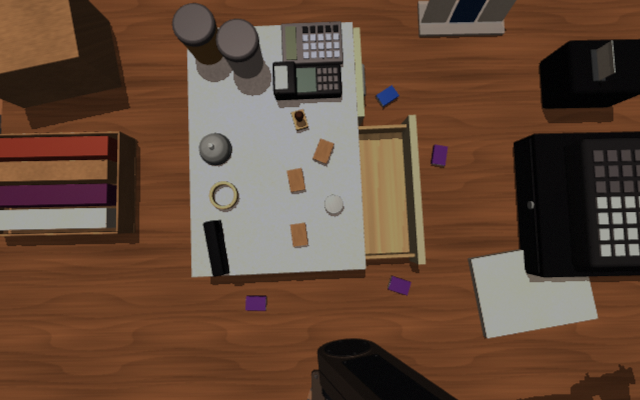

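View pics/scene0.png

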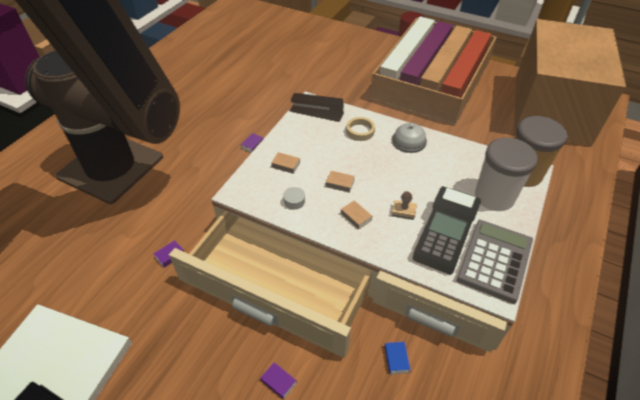

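The top view shows the drawer opening to image right (world −y). The brown matchboxes are near (323,151), (296,181) and (299,235). The tin is at (334,204), between two of them and the edge; the stamp is at (299,119). The purple and blue boxes are decoys on the table.

```bash
cat > h.py <<'E'
import numpy as np,cv2
def ray(c,uv,z):
    V=c["view"];R=V[:3,:3];o=-R.T@V[:3,3]
    uv=np.atleast_2d(np.array(uv,float))
    d=np.c_[(uv[:,0]-c["cx"])/c["fx"],(uv[:,1]-c["cy"])/c["fy"],np.ones(len(uv))]@R
    return (o+d*((z-o[2])/d[:,2])[:,None])[:,:2]
def load(n): 
    f=np.load(n); return {k:f[k] for k in f}
def proj(c,p):
    q=c["view"][:3,:3]@np.array(p)+c["view"][:3,3]; return np.array([c["fx"]*q[0]/q[2]+c["cx"],c["fy"]*q[1]/q[2]+c["cy"]])
def deck(c):
    f=c["frame"].astype(int); m=((f.min(2)>125)&(f.max(2)-f.min(2)<45)).astype(np.uint8)
    m=cv2.morphologyEx(m,cv2.MORPH_OPEN,np.ones((3,3)))
    cs=cv2.findContours(m,cv2.RETR_EXTERNAL,cv2.CHAIN_APPROX_NONE)[0]
    return max(cs,key=cv2.contourArea)[:,0]
def boxes(c):
    hsv=cv2.cvtColor(c["frame"],cv2.COLOR_RGB2HSV); m=cv2.inRange(hsv,(5,90,90),(18,255,255))
    return m
E
python3 - <<'E'
from h import *
c=load("top0.npz"); f=c["frame"]
for uv in [(296,181),(299,235),(323,151),(250,250),(385,190),(334,204),(299,113),(225,195),(418,180)]: print(uv,f[uv[1],uv[0]],cv2.cvtColor(f[uv[1]:uv[1]+1,uv[0]:uv[0]+1],cv2.COLOR_RGB2HSV)[0,0])
d=deck(c); print(len(d),d.min(0),d.max(0))
# front edge pixels: right boundary for rows 130..262
fe=[]
for r in range(130,264):
    x=d[d[:,1]==r][:,0]
    if len(x): fe.append((x.max()+.5,r))
w=ray(c,fe,0.115); vx,vy,x0,y0=cv2.fitLine(w.astype(np.float32),cv2.DIST_HUBER,0,.01,.01).ravel()
print("front edge",np.degrees(np.arctan2(vy,vx)),x0,y0)
be=[(d[d[:,1]==r][:,0].min()-.5,r) for r in range(100,270)]
w=ray(c,be,0.115); b=cv2.fitLine(w.astype(np.float32),cv2.DIST_HUBER,0,.01,.01).ravel(); print("back",np.degrees(np.arctan2(b[1],b[0])),b[2:])
le=[(u,d[d[:,0]==u][:,1].max()+.5) for u in range(235,360)]
w=ray(c,le,0.115); b=cv2.fitLine(w.astype(np.float32),cv2.DIST_HUBER,0,.01,.01).ravel(); print("left side",np.degrees(np.arctan2(b[1],b[0])),b[2:])
print("corners",ray(c,[(191,276),(366,270),(188,25),(354,22)],.115).round(4).tolist())
E
```

```text
(296, 181) [139  97  61] [ 14 143 139]
(299, 235) [138  96  61] [ 14 142 138]
(323, 151) [139  95  59] [ 14 147 139]
(250, 250) [163 164 160] [ 38   6 164]
(385, 190) [159 131  86] [ 18 117 159]
(334, 204) [161 157 150] [ 19  17 161]
(299, 113) [53 28 18] [  9 168  53]
(225, 195) [162 163 162] [ 60   2 163]
(418, 180) [161 153 118] [ 24  68 161]
1074 [187  22] [364 276]
front edge 1.334039 0.5494811 -0.039263416
back 1.4574909 [0.57937866 0.3798629 ]
left side -88.5663 [0.37131298 0.12117232]
corners [[0.3656, 0.3761], [0.3709, -0.0451], [0.993, 0.3867], [0.9931, -0.034]]
```

```bash
cat >> h.py <<'E'
th=np.radians(91.4); O=np.array([0.5610,-0.0390])
UX=np.array([np.cos(th),np.sin(th)]); UY=np.array([-UX[1],UX[0]])
def toU(w): w=np.atleast_2d(w)-O; return np.c_[w@UX,w@UY]
def toW(u): u=np.atleast_2d(u); return O+u[:,:1]*UX+u[:,1:]*UY
def matches(c,z=.131,amin=80,amax=900):
    hsv=cv2.cvtColor(c["frame"],cv2.COLOR_RGB2HSV); m=cv2.inRange(hsv,(9,120,100),(17,255,255))
    out=[]
    for k in cv2.findContours(m,cv2.RETR_EXTERNAL,cv2.CHAIN_APPROX_NONE)[0]:
        a=cv2.contourArea(k)
        if not amin<a<amax: continue
        u=toU(ray(c,k[:,0],z))*1000
        if not(-200<u[:,0].mean()<430 and -440<u[:,1].mean()<200): continue
        (cx,cy),(w,h),an=cv2.minAreaRect(u.astype(np.float32))
        if w>h: w,h,an=h,w,an-90
        out.append((round(cx,1),round(cy,1),round(w,1),round(h,1),round(an,1)))
    return out
E
python3 - <<'E'
from h import *
for n in("top0","scene0"):
    c=load(n+".npz"); print(n,matches(c))
c=load("top0.npz"); f=c["frame"]
# non-deck blobs on the deck
g=cv2.GaussianBlur(f,(3,3),0).astype(int)
d=((g.min(2)<120)|(g.max(2)-g.min(2)>30)).astype(np.uint8)
H=cv2.convexHull(deck(c)); M=np.zeros(f.shape[:2],np.uint8); cv2.fillPoly(M,[H],1)
M=cv2.erode(M,np.ones((5,5))); d&=M
for k in cv2.findContours(d,cv2.RETR_EXTERNAL,cv2.CHAIN_APPROX_NONE)[0]:
    if cv2.contourArea(k)>60:
        u=toU(ray(c,k[:,0],.115))*1000; print("blob",k[:,0].min(0),k[:,0].max(0),u.min(0).round(),u.max(0).round())
# tin circle
e=cv2.HoughCircles(cv2.GaussianBlur(cv2.cvtColor(f,cv2.COLOR_RGB2GRAY),(3,3),0),cv2.HOUGH_GRADIENT,1,20,param1=80,param2=12,minRadius=8,maxRadius=13)
for u,v,r in e[0]:
    if 290<u<360 and 170<v<240: print("tin",u,v,r,toU(ray(c,(u,v),.137))*1000)
# drawer front panel top outer edge: z=.106
pu=toU(ray(c,[(424,262),(416,117),(409,117),(416,262)],.106))*1000; print("panel",pu.round(1))
print("tcp",toU([.15,-.657])*1000)
big=cv2.resize(f[100:285,185:440],None,fx=3,fy=3,interpolation=cv2.INTER_CUBIC); cv2.imwrite("pics/crop0.png",big[:,:,::-1])
E
```

```text
top0 [(-57.0, 157.8, 8.5, 112.2, 90.0), (155.7, 97.1, 34.3, 49.7, 5.3), (-96.0, 87.3, 16.5, 121.6, -0.1), (157.7, -33.8, 34.5, 50.9, 8.8), (88.8, -101.3, 33.6, 50.5, -23.4), (-45.2, 11.6, 14.6, 272.7, -1.4), (-14.1, 11.7, 26.7, 275.3, -0.1)]
scene0 []
blob [290 223] [308 247] [135.  70.] [178. 128.]
blob [203 219] [229 273] [328.  51.] [389. 182.]
blob [209 181] [239 211] [299. -41.] [372.  33.]
blob [287 168] [305 193] [137. -65.] [180.  -3.]
blob [312 139] [333 165] [  63. -135.] [116. -69.]
blob [199 133] [232 166] [ 313. -162.] [394. -79.]
blob [291 109] [308 132] [ 123. -213.] [ 164. -155.]
blob [355  50] [362 210] [ -12. -359.] [ 1. 45.]
blob [192  25] [343 107] [  27. -426.] [ 406. -220.]
tin 333.5 204.5 10.3 [[70.28646975 29.86280515]]
panel [[-145.2  178.6]
 [-149.4 -182.3]
 [-131.8 -183.1]
 [-125.7  177.7]]
tcp [[-607.77389546  425.9763984 ]]
```

View pics/crop0.png

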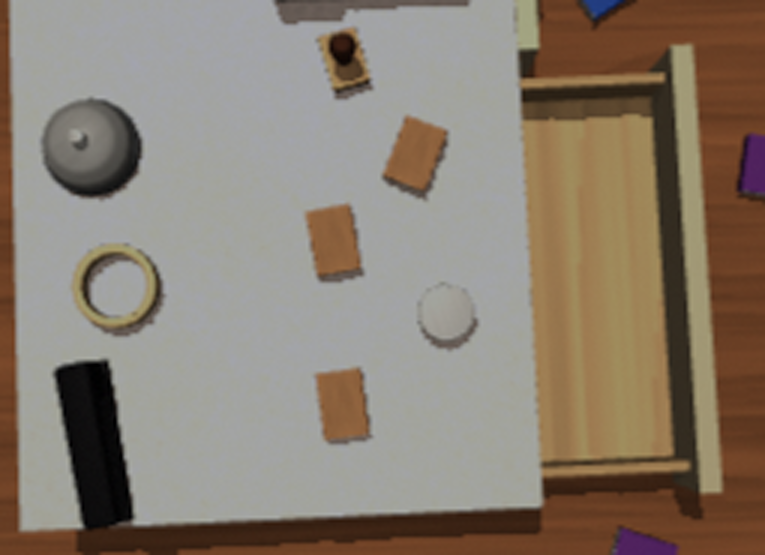

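Box centres in the unit frame, mm: A (156,97), B (158,−34), C (89,−101). The tin is at (70,30), and the drawer is about 0.13 m out. I'll push each box straight along −x with the fingers partly open, so there are two contact points: C first, then B, then A.

```bash
cat >> h.py <<'E'
from scipy.spatial.transform import Rotation as Ro
def plan(pts,yaw=None):
    """pts: unit (x,y) mm, z world m -> rows in tool axes; yaw: unit-frame turn of jaw axis from -y"""
    from plant import ctrl
    s=ctrl.get_state(); R=Ro.from_quat(s["tcp_rot"]); p=s["eef_pos"]
    print("t",round(float(s["time"]),2),"U",toU(p[:2]).round(4)*1000,"z",p[2].round(4),"F",np.round(s["contact_force"],2),"open",round(float(s["opening"]),3))
    for q in pts:
        w=np.r_[toW(np.array(q[:2])/1000)[0],q[2]]; print(q,R.inv().apply(w-p).round(3).tolist())
    a=th-np.pi/2+np.radians(yaw or 0)
    T=Ro.from_matrix(np.array([[np.cos(a),np.sin(a),0],[np.sin(a),-np.cos(a),0],[0,0,-1]]))
    print("rot",(R.inv()*T).as_rotvec(degrees=True).round(2))
E
python3 -c "
from h import *
plan([(-400,200,.24),(-300,-50,.24),(-100,-101,.24),(150,-101,.24)])"
```

```text
t 0.1 U [[-608.3  426.2]] z 0.2301 F [-0.35  0.24  0.33] open 1.0
(-400, 200, 0.24) [-0.159, -0.263, -0.01]
(-300, -50, 0.24) [-0.208, -0.528, -0.009]
(-100, -101, 0.24) [-0.394, -0.617, -0.009]
(150, -101, 0.24) [-0.639, -0.667, -0.008]
rot [ -0.1    0.09 -78.58]
```

>>> step_arm(
  gripper=[0.6,0.6,0.6,0.6,0.6,0.6,0.6,0.6,0.6,0.6,0.6,0.6,0.6,0.6,0.6,0.6,0.6,0.6,0.6,0.6],
  linear=[
    [-0.03,-0.05,-0.01],
    [-0.06,-0.1,-0.01],
    [-0.095,-0.155,-0.01],
    [-0.125,-0.21,-0.01],
    [-0.16,-0.263,-0.01],
    [-0.17,-0.315,-0.01],
    [-0.18,-0.37,-0.01],
    [-0.19,-0.42,-0.01],
    [-0.2,-0.475,-0.01],
    [-0.208,-0.528,-0.01],
    [-0.255,-0.55,-0.01],
    [-0.3,-0.572,-0.01],
    [-0.35,-0.595,-0.01],
    [-0.394,-0.617,-0.01],
    [-0.445,-0.627,-0.01],
    [-0.495,-0.637,-0.01],
    [-0.545,-0.647,-0.01],
    [-0.595,-0.657,-0.01],
    [-0.639,-0.667,-0.01],
    [-0.639,-0.667,-0.01],
  ],
  delta_rot=[
    [0,0,0],
    [0,0,-5],
    [0,0,-10],
    [0,0,-15],
    [0,0,-20],
    [0,0,-25],
    [0,0,-30],
    [0,0,-35],
    [0,0,-40],
    [0,0,-45],
    [0,0,-50],
    [0,0,-55],
    [0,0,-60],
    [0,0,-65],
    [0,0,-70],
    [0,0,-75],
    [0,0,-78.6],
    [0,0,-78.6],
    [0,0,-78.6],
    [0,0,-78.6],
  ],
)

```text
time: 2.6
eef_pos: [0.6576, 0.1162, 0.2406]
tcp_rot: [1.0, 0.015, -0.001, -0.0]
contact_force: [-0.3, -0.2, 0.4]
opening: 0.201
```

```bash
python3 - <<'E'
from h import *
plan([(150,-101,.16),(150,-101,.12),(120,-101,.12),(-8,-101,.12)])
from plant import ctrl
c=ctrl.read_camera("scene"); np.savez("scene1.npz",**c)
cv2.imwrite("pics/scene1.png",c["frame"][:,:,::-1])
E
```

```text
t 2.6 U [[ 152.8 -100.4]] z 0.2406 F [-0.26 -0.16  0.42] open 0.201
(150, -101, 0.16) [0.001, 0.003, 0.081]
(150, -101, 0.12) [0.001, 0.003, 0.121]
(120, -101, 0.12) [0.001, 0.033, 0.121]
(-8, -101, 0.12) [-0.0, 0.161, 0.12]
rot [-0.03  0.07  0.28]
```

View pics/scene1.png

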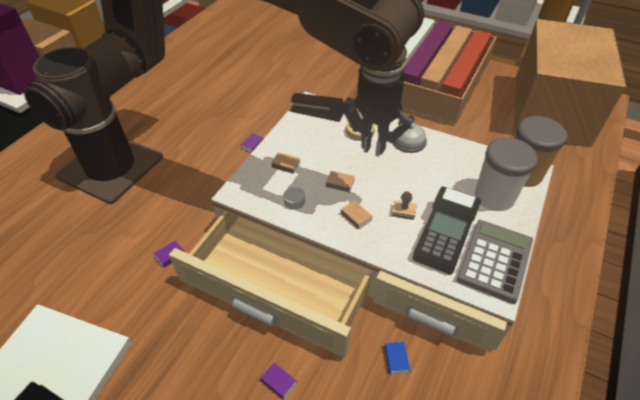

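>>> step_arm(
  gripper=[0.6,0.6,0.6,0.6,0.6,0.6,0.6,0.6,0.6,0.6,0.6,0.6,0.6,0.6,0.6,0.6,0.6,0.6,0.6,0.6],
  linear=[
    [0,0.013,0.03],
    [0,0.013,0.07],
    [0,0.013,0.1],
    [0,0.013,0.12],
    [0,0.013,0.12],
    [0,0.023,0.12],
    [0,0.035,0.12],
    [0,0.047,0.12],
    [0,0.059,0.12],
    [0,0.071,0.12],
    [0,0.083,0.12],
    [0,0.095,0.12],
    [0,0.107,0.12],
    [0,0.119,0.12],
    [0,0.131,0.12],
    [0,0.143,0.12],
    [0,0.152,0.12],
    [0,0.158,0.12],
    [0,0.158,0.08],
    [0,0.158,0.05],
  ],
  delta_rot=[
    [0,0,0.3],
    [0,0,0.3],
    [0,0,0.3],
    [0,0,0.3],
    [0,0,0.3],
    [0,0,0.3],
    [0,0,0.3],
    [0,0,0.3],
    [0,0,0.3],
    [0,0,0.3],
    [0,0,0.3],
    [0,0,0.3],
    [0,0,0.3],
    [0,0,0.3],
    [0,0,0.3],
    [0,0,0.3],
    [0,0,0.3],
    [0,0,0.3],
    [0,0,0.3],
    [0,0,0.3],
  ],
)

```text
time: 5.15
eef_pos: [0.6625, -0.0451, 0.1925]
tcp_rot: [1.0, 0.01, 0.0, -0.0]
contact_force: [0.2, -0.1, 0.8]
opening: 0.2
```

```bash
python3 - <<'E'
from h import *
plan([(100,-60,.2),(210,-38,.2),(210,-38,.12),(-6,-38,.12)])
from plant import ctrl
c=ctrl.read_camera("scene"); np.savez("scene2.npz",**c)
cv2.imwrite("pics/scene2.png",c["frame"][:,:,::-1])
c=ctrl.read_camera("top"); print(matches(c))
E
```

```text
t 5.15 U [[  -8.6 -101.3]] z 0.1925 F [ 0.23 -0.13  0.78] open 0.2
(100, -60, 0.2) [-0.042, -0.108, -0.008]
(210, -38, 0.2) [-0.064, -0.218, -0.008]
(210, -38, 0.12) [-0.064, -0.218, 0.072]
(-6, -38, 0.12) [-0.063, -0.002, 0.072]
rot [-0.   -0.02 -0.28]
[(155.7, 97.1, 34.3, 49.7, 5.3), (157.9, -33.8, 34.0, 50.9, 8.8)]
```

View pics/scene2.png

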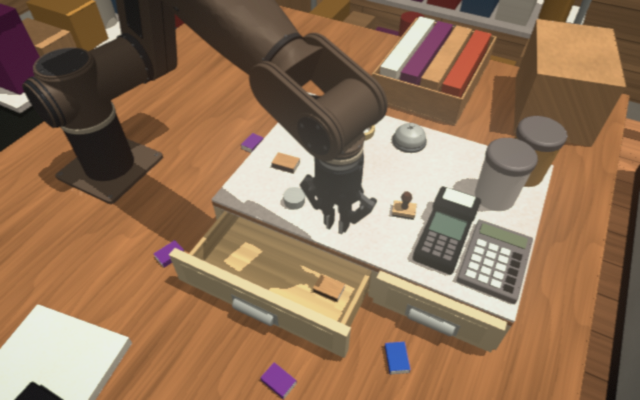

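C is in the drawer at about (330,288), and A, B and the tin haven't moved. B is next.

>>> step_arm(
  gripper=[0.6,0.6,0.6,0.6,0.6,0.6,0.6,0.6,0.6],
  linear=[
    [-0.02,-0.04,-0.008],
    [-0.04,-0.09,-0.008],
    [-0.06,-0.14,-0.008],
    [-0.064,-0.19,-0.008],
    [-0.064,-0.212,-0.008],
    [-0.064,-0.212,0.02],
    [-0.064,-0.212,0.05],
    [-0.064,-0.212,0.072],
    [-0.064,-0.212,0.072],
  ],
  delta_rot=[
    [0,0,-0.3],
    [0,0,-0.3],
    [0,0,-0.3],
    [0,0,-0.3],
    [0,0,-0.3],
    [0,0,-0.3],
    [0,0,-0.3],
    [0,0,-0.3],
    [0,0,-0.3],
  ],
)

```text
time: 6.38
eef_pos: [0.5938, 0.165, 0.1175]
tcp_rot: [1.0, 0.012, -0.001, 0.0]
contact_force: [-0.3, -0.5, -0.1]
opening: 0.202
```

>>> step_arm(
  gripper=[0.6,0.6,0.6,0.6,0.6,0.6,0.6,0.6,0.6,0.6,0.6,0.6,0.6,0.6,0.6,0.6,0.6,0.6,0.6],
  linear=[
    [0,0.012,0],
    [0,0.024,0],
    [0,0.036,0],
    [0,0.049,0],
    [0,0.062,0],
    [0,0.075,0],
    [0,0.088,0],
    [0,0.101,0],
    [0,0.114,0],
    [0,0.127,0],
    [0,0.14,0],
    [0,0.153,0],
    [0,0.166,0],
    [0,0.178,0],
    [0,0.19,0],
    [0,0.2,0],
    [0,0.207,0],
    [0,0.207,-0.04],
    [0,0.207,-0.08],
  ],
  delta_rot=[
    [0,0,0],
    [0,0,0],
    [0,0,0],
    [0,0,0],
    [0,0,0],
    [0,0,0],
    [0,0,0],
    [0,0,0],
    [0,0,0],
    [0,0,0],
    [0,0,0],
    [0,0,0],
    [0,0,0],
    [0,0,0],
    [0,0,0],
    [0,0,0],
    [0,0,0],
    [0,0,0],
    [0,0,0],
  ],
)

```text
time: 8.75
eef_pos: [0.5988, -0.0413, 0.1995]
tcp_rot: [1.0, 0.012, -0.001, -0.0]
contact_force: [0.7, -0.2, 0.0]
opening: 0.198
```

```bash
python3 - <<'E'
from h import *
plan([(100,60,.2),(202,99,.2),(202,99,.12),(-6,99,.12)])
from plant import ctrl
c=ctrl.read_camera("scene"); np.savez("scene3.npz",**c)
cv2.imwrite("pics/scene3.png",c["frame"][:,:,::-1])
c=ctrl.read_camera("top"); print(matches(c))
E
```

```text
t 8.75 U [[ -3.3 -37.8]] z 0.1995 F [ 0.72 -0.2   0.01] open 0.198
(100, 60, 0.2) [-0.098, -0.103, -0.0]
(202, 99, 0.2) [-0.137, -0.205, -0.0]
(202, 99, 0.12) [-0.137, -0.205, 0.08]
(-6, 99, 0.12) [-0.137, 0.003, 0.08]
rot [-0.03  0.1   0.02]
[(155.7, 97.1, 34.3, 49.7, 5.3)]
```

View pics/scene3.png

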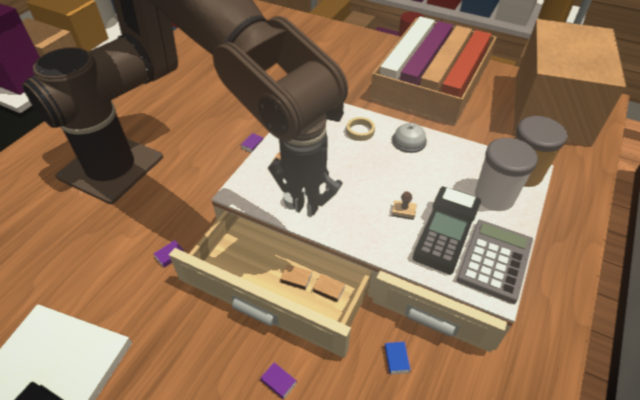

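B has landed beside C at about (296,277) and the tin is untouched. A is next.

>>> step_arm(
  gripper=[0.6,0.6,0.6,0.6,0.6,0.6,0.6,0.6,0.6,0.6],
  linear=[
    [-0.03,-0.035,0],
    [-0.06,-0.075,0],
    [-0.09,-0.115,0],
    [-0.115,-0.155,0],
    [-0.137,-0.19,0],
    [-0.137,-0.203,0],
    [-0.137,-0.203,0.03],
    [-0.137,-0.203,0.06],
    [-0.137,-0.203,0.08],
    [-0.137,-0.203,0.08],
  ],
  delta_rot=[
    [0,0,0],
    [0,0,0],
    [0,0,0],
    [0,0,0],
    [0,0,0],
    [0,0,0],
    [0,0,0],
    [0,0,0],
    [0,0,0],
    [0,0,0],
  ],
)

```text
time: 10.1
eef_pos: [0.457, 0.1577, 0.1178]
tcp_rot: [1.0, 0.012, -0.002, 0.0]
contact_force: [-0.7, 0.1, 0.4]
opening: 0.199
```

>>> step_arm(
  gripper=[0.6,0.6,0.6,0.6,0.6,0.6,0.6,0.6,0.6,0.6,0.6,0.6,0.6,0.6,0.6,0.6,0.6,0.6,0.6],
  linear=[
    [0,0.012,0],
    [0,0.024,0],
    [0,0.036,0],
    [0,0.049,0],
    [0,0.062,0],
    [0,0.075,0],
    [0,0.088,0],
    [0,0.101,0],
    [0,0.114,0],
    [0,0.127,0],
    [0,0.14,0],
    [0,0.153,0],
    [0,0.166,0],
    [0,0.178,0],
    [0,0.19,0],
    [0,0.2,0],
    [0,0.207,0],
    [0,0.207,-0.04],
    [0,0.207,-0.08],
  ],
  delta_rot=[
    [0,0,0],
    [0,0,0],
    [0,0,0],
    [0,0,0],
    [0,0,0],
    [0,0,0],
    [0,0,0],
    [0,0,0],
    [0,0,0],
    [0,0,0],
    [0,0,0],
    [0,0,0],
    [0,0,0],
    [0,0,0],
    [0,0,0],
    [0,0,0],
    [0,0,0],
    [0,0,0],
    [0,0,0],
  ],
)

```text
time: 12.48
eef_pos: [0.462, -0.0487, 0.1997]
tcp_rot: [1.0, 0.012, -0.001, -0.0]
contact_force: [1.6, 0.5, 0.2]
opening: 0.201
```

```bash
python3 - <<'E'
from h import *
plan([(-80,60,.2),(-200,0,.2),(-200,0,.075),(-170,0,.075),(-32,0,.075)])
from plant import ctrl
c=ctrl.read_camera("scene"); np.savez("scene4.npz",**c)
cv2.imwrite("pics/scene4.png",c["frame"][:,:,::-1])
E
```

```text
t 12.47 U [[-7.3 99.3]] z 0.1997 F [1.62 0.47 0.18] open 0.201
(-80, 60, 0.2) [0.039, 0.073, -0.0]
(-200, 0, 0.2) [0.099, 0.193, -0.001]
(-200, 0, 0.075) [0.099, 0.193, 0.124]
(-170, 0, 0.075) [0.099, 0.163, 0.124]
(-32, 0, 0.075) [0.099, 0.025, 0.124]
rot [-0.04  0.1   0.02]
```

View pics/scene4.png

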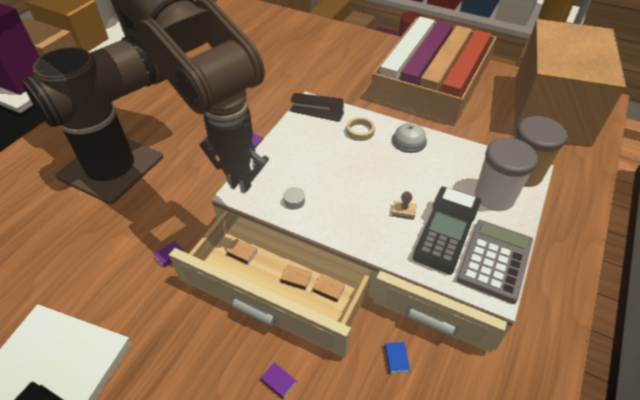

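All three are in the drawer and the other items haven't moved. Now I'll go round in front of the panel and push the drawer in.

>>> step_arm(
  gripper=[0.6,0.6,0.6,0.6,0.6,0.6,0.6,0.6,0.6,0.6],
  linear=[
    [0.02,0.04,0],
    [0.04,0.08,0],
    [0.06,0.12,0],
    [0.08,0.16,0],
    [0.099,0.193,0],
    [0.099,0.193,0.04],
    [0.099,0.193,0.08],
    [0.099,0.193,0.11],
    [0.099,0.193,0.124],
    [0.099,0.193,0.124],
  ],
  delta_rot=[
    [0,0,0],
    [0,0,0],
    [0,0,0],
    [0,0,0],
    [0,0,0],
    [0,0,0],
    [0,0,0],
    [0,0,0],
    [0,0,0],
    [0,0,0],
  ],
)

```text
time: 13.78
eef_pos: [0.5657, -0.2389, 0.0744]
tcp_rot: [1.0, 0.012, -0.001, -0.001]
contact_force: [-0.4, -0.2, 0.3]
opening: 0.202
```

>>> step_arm(
  gripper=[0.6,0.6,0.6,0.6,0.6,0.6,0.6,0.6,0.6,0.6,0.6,0.6,0.6,0.6,0.6,0.6,0.6,0.6],
  linear=[
    [0,-0.008,0],
    [0,-0.016,0],
    [0,-0.024,0],
    [0,-0.032,0],
    [0,-0.04,0],
    [0,-0.048,0],
    [0,-0.057,0],
    [0,-0.066,0],
    [0,-0.076,0],
    [0,-0.086,0],
    [0,-0.096,0],
    [0,-0.106,0],
    [0,-0.116,0],
    [0,-0.126,0],
    [0,-0.136,0],
    [0,-0.145,0],
    [0,-0.15,0],
    [0,-0.15,0],
  ],
  delta_rot=[
    [0,0,0],
    [0,0,0],
    [0,0,0],
    [0,0,0],
    [0,0,0],
    [0,0,0],
    [0,0,0],
    [0,0,0],
    [0,0,0],
    [0,0,0],
    [0,0,0],
    [0,0,0],
    [0,0,0],
    [0,0,0],
    [0,0,0],
    [0,0,0],
    [0,0,0],
    [0,0,0],
  ],
)

```text
time: 16.02
eef_pos: [0.5619, -0.0881, 0.0748]
tcp_rot: [1.0, 0.013, -0.001, -0.001]
contact_force: [-0.1, -0.2, -0.4]
opening: 0.205
```

```bash
python3 - <<'E'
from h import *
plan([(-32,0,.075)])
from plant import ctrl
c=ctrl.read_camera("scene"); np.savez("scene5.npz",**c)
cv2.imwrite("pics/scene5.png",c["frame"][:,:,::-1])
E
```

```text
t 16.02 U [[-49.1   0.3]] z 0.0748 F [-0.12 -0.23 -0.39] open 0.205
(-32, 0, 0.075) [0.0, -0.017, -0.0]
rot [-0.09  0.09  0.04]
```

View pics/scene5.png

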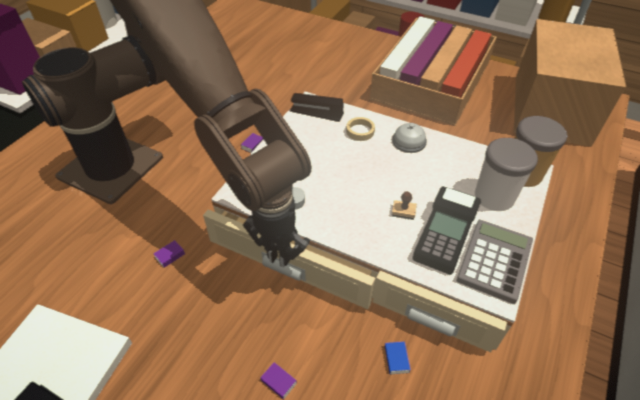

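The drawer is nearly shut and moving freely. I'll take the last few millimetres in small steps and watch the force.

>>> step_arm(
  gripper=[0.6,0.6,0.6,0.6,0.6],
  linear=[
    [0,-0.004,0],
    [0,-0.008,0],
    [0,-0.012,0],
    [0,-0.016,0],
    [0,-0.016,0],
  ],
  delta_rot=[
    [0,0,0],
    [0,0,0],
    [0,0,0],
    [0,0,0],
    [0,0,0],
  ],
)

```text
time: 16.7
eef_pos: [0.5622, -0.0724, 0.0754]
tcp_rot: [1.0, 0.012, 0.0, -0.001]
contact_force: [0.2, -0.0, -1.0]
opening: 0.2
```

>>> step_arm(
  gripper=[0.6,0.6],
  linear=[
    [0,-0.002,0],
    [0,-0.002,0],
  ],
  delta_rot=[
    [0,0,0],
    [0,0,0],
  ],
)

```text
time: 16.95
eef_pos: [0.5623, -0.0711, 0.0756]
tcp_rot: [1.0, 0.012, 0.0, -0.0]
contact_force: [-0.3, -0.9, -0.0]
opening: 0.198
```

>>> step_arm(
  gripper=[0.6,0.6],
  linear=[
    [0,-0.002,0],
    [0,-0.002,0],
  ],
  delta_rot=[
    [0,0,0],
    [0,0,0],
  ],
)

```text
time: 17.2
eef_pos: [0.5623, -0.0691, 0.0756]
tcp_rot: [1.0, 0.012, 0.0, 0.0]
contact_force: [0.2, -1.5, -0.3]
opening: 0.205
```

>>> step_arm(
  gripper=[0.6,0.6],
  linear=[
    [0,-0.002,0],
    [0,-0.002,0],
  ],
  delta_rot=[
    [0,0,0],
    [0,0,0],
  ],
)

```text
time: 17.45
eef_pos: [0.5623, -0.0686, 0.0756]
tcp_rot: [1.0, 0.013, 0.0, 0.002]
contact_force: [-0.4, -5.5, 0.1]
opening: 0.201
```

>>> step_arm(
  gripper=[0.6,0.6],
  linear=[
    [0,-0.002,0],
    [0,-0.002,0],
  ],
  delta_rot=[
    [0,0,0],
    [0,0,0],
  ],
)

```text
time: 17.7
eef_pos: [0.5623, -0.0686, 0.0757]
tcp_rot: [1.0, 0.013, 0.001, 0.003]
contact_force: [-0.5, -12.3, -1.3]
opening: 0.195
```

>>> step_arm(
  gripper=[0.6,0.6],
  linear=[
    [0,-0.001,0],
    [0,-0.001,0],
  ],
  delta_rot=[
    [0,0,0],
    [0,0,0],
  ],
)

```text
time: 17.95
eef_pos: [0.5623, -0.0686, 0.0757]
tcp_rot: [1.0, 0.013, 0.001, 0.004]
contact_force: [-0.9, -15.5, -2.2]
opening: 0.201
```

The drawer is at a hard stop: 15 N with no travel, and the TCP at x ≈ −30, as expected when shut. I'll back off, lift, and take a last look.

>>> step_arm(
  gripper=[0.6,0.6,0.6,0.6,0.6,0.6,0.6,0.6,0.6,0.6,0.6,0.6],
  linear=[
    [0,0.01,0],
    [0,0.03,0],
    [0,0.06,0],
    [0,0.09,-0.02],
    [0,0.12,-0.06],
    [0,0.16,-0.1],
    [0,0.2,-0.14],
    [0,0.24,-0.16],
    [0,0.28,-0.16],
    [0,0.32,-0.16],
    [0,0.36,-0.16],
    [0,0.36,-0.16],
  ],
  delta_rot=[
    [0,0,0],
    [0,0,0],
    [0,0,0],
    [0,0,0],
    [0,0,0],
    [0,0,0],
    [0,0,0],
    [0,0,0],
    [0,0,0],
    [0,0,0],
    [0,0,0],
    [0,0,0],
  ],
)

```text
time: 19.45
eef_pos: [0.5698, -0.427, 0.2344]
tcp_rot: [1.0, 0.011, -0.0, -0.0]
contact_force: [-0.5, 0.2, 0.6]
opening: 0.2
```

```bash
python3 - <<'E'
from h import *
from plant import ctrl
a=ctrl.read_camera("scene"); b=ctrl.read_camera("top"); np.savez("top6.npz",**b)
cv2.imwrite("pics/fin.png",np.vstack([b["frame"][0:300,90:470],a["frame"][60:360,130:510]])[:,:,::-1])
b0=load("top0.npz")
d=np.abs(b["frame"].astype(int)-b0["frame"]).max(2)>35
d=cv2.morphologyEx(d.astype(np.uint8),cv2.MORPH_OPEN,np.ones((3,3)))
for k in cv2.findContours(d,cv2.RETR_EXTERNAL,cv2.CHAIN_APPROX_NONE)[0]:
    if cv2.contourArea(k)>15: print(cv2.boundingRect(k))
print(ctrl.get_state()["time"])
print("face if shut, px", proj(b,np.r_[toW([[-.019,.1]])[0],.106]))
E
```

```text
(593, 395, 7, 5)
(616, 368, 19, 32)
(259, 356, 65, 44)
(317, 338, 137, 62)
(406, 281, 76, 106)
(366, 268, 6, 7)
(575, 255, 65, 21)
(455, 254, 185, 146)
(516, 250, 8, 8)
(629, 244, 11, 12)
(615, 244, 11, 12)
(600, 244, 12, 13)
(627, 228, 11, 12)
(613, 228, 11, 12)
(599, 228, 11, 13)
(290, 223, 19, 25)
(626, 212, 11, 12)
(612, 212, 11, 12)
(598, 212, 11, 13)
(485, 204, 33, 50)
(596, 197, 12, 12)
(625, 196, 11, 12)
(610, 196, 12, 13)
(625, 186, 8, 6)
(611, 184, 8, 8)
(596, 182, 10, 11)
(287, 168, 19, 26)
(609, 166, 9, 10)
(595, 166, 9, 11)
(622, 150, 9, 11)
(608, 150, 9, 11)
(593, 150, 10, 11)
(312, 139, 22, 27)
(618, 116, 22, 16)
(357, 115, 69, 158)
19.55
face if shut, px [370.57648522 232.03162099]
```

View pics/fin.png

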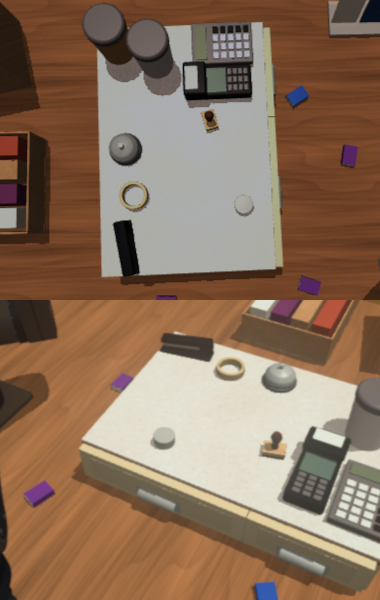

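Both drawers are now flush. On the deck, the only changes from the start are the three places where the matchboxes were. The tin, stamp, bell, stapler and tape are unmoved.

```bash
python3 -c "
from plant import ctrl
print(ctrl.sign_off())"
```

```text
the job is handed in; nothing more can be done
None
```

I swept the three brown matchboxes over the deck's front edge into the drawer one at a time, sliding them with partly open fingers, and then pushed the drawer shut. I handed the job in at about 19.6 s of the 64 s allowed.

- **Matchboxes:** before I shut the drawer, the camera showed all three lying in it.
- **Drawer:** it reached a hard stop at about 15 N with no further travel. The finger position matched the given shut position (face 19 mm in front of the deck edge), and the drawer front looks flush with the second drawer.
- **Everything else:** the before/after top images differ on the deck only where the matchboxes had been. The tin, stamp, bell, stapler and tape did not move. The purple and blue look-alikes were left alone.

No check failed. The brown colour mask used to locate the boxes also picked up drawer wood at first, and it found nothing in the scene view, so I used only its top-view deck readings. After the drawer shut, the boxes inside could not be seen.

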